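Hang the inspection mirror on the gated hook in the tool cabinet

ROBOT

A 6-joint arm with a two-finger parallel gripper is mounted at the origin on the work surface. World frame = base frame: x ahead of the robot, y to its left, z up, the work surface at z = 0. Lengths are in m, angles in rad, forces in N, time in s.
With the tool pointing down it reaches from about 0.25 to 0.775 m from the base axis. Payload 4 kg.
Tool frame: the origin (TCP) lies between the finger pads; the fingertips stand 14 mm ahead of it and the grasp point (between the pads) lies 5 mm behind it (robot.tips_ahead is the distance from the TCP to the fingertips, in m); z points along the fingers, y is the direction in which the jaws open and shut (so a half turn about z gives the same grasp; the last joint's range is limited). The gripper opens to 94 mm and grips with 3 to 60 N. Pads are 16 mm wide; open, the fingers measure 119 mm over their backs; the gripper's body (75 mm by 177 mm) begins 78 mm behind the grasp point.
Start: joints at [-1.221, 0.087, 1.371, -0, 1.684, -0.103], TCP at [0.241, -0.495, 0.22] pointing down, gripper open.
Joint ranges: [-3.1, 3.1], [-0.76, 2.03], [0.27, 2.55], [-1.08, 4.22], [0.17, 2.65], [-2.57, 2.57]. Speed limits (rad/s): [2.79, 2.79, 3.14, 3.14, 3.14, 3.14].

INTERFACE

Orientations are given as [roll, pitch, yaw] about the fixed x, y, z axes, in that order (R = Rz(yaw) Ry(pitch) Rx(roll)).
In Python, from bench import robot, optics, job gives the robot as it stands.
- The arm moves only by the tool apply_moves, never from a script. Its argument "moves" is a list of rows, each a list of 3 entries, a list of its own where there are three numbers: the shift along the tool's x, y, z in cm, then the turn, a rotation vector about the tool's x, y, z in rad, then the opening, from 0 (shut) to 1 (fully open). In form: [[[tx, ty, tz], [rx, ry, rz], grip], ...]. A call has exactly 10 rows; each row is the pose to reach, as a shift and turn from the pose commanded when the call began, along the tool's axes at that moment; what a row does not reach only later rows make up. A row lasts 1/12 s, in which the tool goes at most 41.7 mm and 7.16 degrees, less where a joint would pass 70% of its speed; a pose out of reach is approached as far as the arm can. A call with a gripper value outside its range is refused whole. The fingers move at their own pace and stop on an object; the grip force is fixed at half the most. Time passes only in rows, so rows that repeat a pose let the fingers close, or fill a call up. It gives the time, the measured TCP pose, the force and the opening at its end, in the units of the state.
- robot.get_obs(): the state, without advancing time (a new reading comes with each control period).
- optics.snapshot(name): name is "side" or "top"; returns the picture (480x640x3 uint8, red, green, blue); there is no depth.
- optics.get_calibration(name): a dict with "fx", "fy", "cx", "cy" (pixels), "rvec" (rotation vector, rad) and "tvec" (3), from world to camera coordinates, as OpenCV has them. Camera axes: x right, y down, z forward; pixel columns grow to the right and rows downward; lengths in m; the calibration is good to about 2 mm. A picture is of the moment at which its call begins. get_calibration takes no time and is no camera call.
- job.close_job(): hands the job in, once; it reports no verdict.
The state is a dict: "time": time; "joint_positions": joint angles; "qvel": joint speeds; "joint_torque": joint torques, N m; "tool_pos": TCP position; "ee_rot": TCP orientation; "wrist_force": force on the tool from outside, world axes, zero at the start; "wrist_torque": the same for the moment, N m; "width": finger opening in m.
Only numpy, scipy, OpenCV 4.12 (cv2) and the standard library are available. Lean on these libraries where they do the work, as an engineer would, in place of code of your own. Each camera call takes 0.05 s, during which the arm holds its last target.

TASK

Take the inspection mirror out of its wooden stand, bring it down through the narrow hatch in the roof of the clear-sided tool cabinet without touching the red hatch frame, and hang it by its eye on the hook inside: press the eye down past the sprung wire gate and on until you feel it seat firmly on the hook with the gate sprung shut over it (lean on it with about 10 N for half a second, and never load the hook with more than 20 N), then let go and withdraw. Leave the bottle, the beaker and the screwdriver alone.

Things in the scene. Friction and masses are not known exactly. Their poses are not given: they have to be found in the camera images.
- mirror: Inspection mirror, flat, upright, 158 mm tall, 100 to 170 g. Origin: centre of underside; z up, x across its thickness, y its width; front and back alike. From the bottom: mirror plate 46 (y) x 6 (x), z 0-34; eye frame 40 x 6, z 34-92, window 30 wide, z 40-86; neck 8 (y) x 6 (x), z 92-122; black grip 22 (y) x 14 (x), z 122-158. Stands in the stand, underside 10 mm above the bench.
- mirror_eye (a point): Point at mid thickness under the middle of the eye's top bar, 86 mm above the mirror's underside: it rests on the hook. The bar is 6 mm thick, a shallow roof falling 12 degrees to either side, so it centres itself on the hook. The window below this point is 46 mm high.
- mirror_grip (a point): Point to grasp, on the centre line of the black grip, 144 mm above the mirror's underside, 14 mm below the grip's top. Grasp across the 14 mm (fingers apart along the mirror's x), so that the fingers fit the long way of the hatch. Keep the fingertips 30 mm or more above the eye point, or they meet the hook.
- stand: Fixed wooden block 70 (x) x 90 (y) x 34 (z) mm, origin at the centre of its underside. In its top a slot 24 mm deep, 7.5 (x) x 47.5 (y) mm, where the mirror plate stands, its axes along the block's. Lift the mirror straight up 26 mm or more to free it.
- cabinet: Fixed tool cabinet 210 (x) x 170 (y) x 182 (z) mm, clear side panels, steel corner posts, floor 4 mm thick; origin at the centre of its underside, z up. The hook is on a rail at its +x end and points to its -x.
- hatch_frame: The cabinet's roof, a red steel frame 8 mm thick round the hatch, an opening 154 (x) x 72 (y) mm. Origin: centre of the opening in the roof's top face, 182 mm above the bench; axes as the cabinet's. Must not be touched.
- hook_rail: Rail with the hook. Origin: nominal seat (top of the hook's bar, mid throat), 104 mm above the bench, 78 below the roof's top, 5 mm +x of the hatch centre; axes as the cabinet's. The hook is clamped up to 5 mm above or below nominal: not reported, to be felt. Bar 6 mm thick along x, from the rail to the upturned tip. A gate post 12 mm wide stands at x +12 to +17 mm, z up to +23 mm.
- hook_tip (a point): Nominal top of the hook's upturned tip, 6 mm thick: x -11 mm (-8 to -14), z +22 mm from the seat; like all of the hook it is really up to 5 mm higher or lower. It passes through the eye's window. Axes as the rail's.
- thread_start (a point): Point for the eye point to come down to through the hatch, just short of the hook: x -32 mm, z +31 mm from the nominal seat. From here go level along the rail's +x until the eye point is over the seat (within 4 mm), the mirror's x along the rail's x; the tip passes the window with 9 mm free above and below, less the 5 mm offset. Then press straight down.
- gate (a joint): Sprung wire gate over the hook's throat: two prongs 3 mm thick, 20 mm apart (the mirror's neck goes between), 16 mm long, hinged at x +10, z +20.5 mm from the real seat. 0 rad = level, shut; pressed from above by the eye's bar it swings down (to 1.5 rad), taking 2 to 6 N; when the bar is past, some 3 mm above the seat, it springs back to 0 over the bar. It does not open upward.
- squeeze_bottle: White bottle 64 mm wide, 170 mm tall, standing on the bench; origin at the centre of its underside. Leave it alone.
- beaker: White open cup 68 mm wide, 70 mm tall; origin at the centre of its underside. Leave it alone.
- screwdriver: Screwdriver lying on the bench. Leave it alone.

How it is judged:
On the way, in this order (a step that is already met when the one before it is completed fails the run):
1. the mirror's eye presses the gate open (value of joint gate above 0.5 rad and contact force between mirror and hook_rail above 0.5 N), for 0.04 s.
2. with the gate sprung shut over it, the eye is pressed home on the hook with at least 6 N (z of mirror_eye in the frame of hook_rail between -0.009 and 0.009 m and x of mirror_eye in the frame of hook_rail between -0.009 and 0.009 m and y of mirror_eye in the frame of hook_rail between -0.006 and 0.006 m and value of joint gate below 0.2 rad and contact force between mirror and hook_rail above 6 N), for 0.1 s.
At the end, for the whole second after the job is handed in: The mirror hangs at rest and released on the hook inside the cabinet, within 0.15 rad of upright, its eye point within 9 mm in height, 9 mm along the hook and 6 mm sideways of the nominal seat, and the gate shut over it (below 0.2 rad) (z of mirror_eye in the frame of hook_rail between -0.009 and 0.009 m and x of mirror_eye in the frame of hook_rail between -0.009 and 0.009 m and y of mirror_eye in the frame of hook_rail between -0.006 and 0.006 m and value of joint gate below 0.2 rad and angle between mirror's own z axis and vertical below 0.15 rad and linear speed of mirror below 0.03 m/s and angular speed of mirror below 0.3 rad/s and contact force between mirror and hook_rail above 0.4 N); the robot touches nothing.
It fails at once if the hatch frame is touched by the mirror or the robot (over 1 N) (contact force between any of mirror, the fingers, the arm and hatch_frame above 1 N).
It fails at once if the hook is loaded with more than 20 N (contact force between anything else and hook_rail above 20 N).
It fails at once if the bottle, beaker or screwdriver is moved by more than 20 mm (distance of any of squeeze_bottle, beaker, screwdriver from where it was at the start of the episode above 0.02 m).
It also fails if it takes over 61 s, if anything falls off the work surface, if the arm or the gripper's body presses on something with over 40 N, if the wrist force passes 120 N, or if a joint passes its speed limit or range.

## Working session

There is one attempt and no reset: what is moved stays moved. The work goes in short steps, Python scripts to look and compute and a tool call to move; the robot and the scene stay as the last step left them, time stands still between calls to the robot, and variables do not carry over. Pictures are saved under pics/ and viewed, and the job is handed in when it is done.

Besides the shell and the picture viewer there is one more tool, called as name(argument=value, ...), one argument or row to a line, values as JSON. apply_moves: Moves the arm, as the interface text tells. Its arguments: {"type":"object","properties":{"moves":{"type":"array"}},"required":["moves"]}

```bash
mkdir -p pics; ls; cat > h.py <<'E'
import numpy as np, cv2
from bench import robot, optics, job
def cal(n):
    c=optics.get_calibration(n)
    K=np.array([[c['fx'],0,c['cx']],[0,c['fy'],c['cy']],[0,0,1.]])
    return K,np.array(c['rvec'],float).reshape(3,1),np.array(c['tvec'],float).reshape(3,1)
def proj(n,P):
    K,r,t=cal(n); return cv2.projectPoints(np.array(P,float).reshape(-1,1,3),r,t,K,None)[0].reshape(-1,2)
def onz(n,uv,z):
    K,r,t=cal(n);R=cv2.Rodrigues(r)[0]
    C=(-R.T@t).ravel(); d=R.T@np.linalg.inv(K)@np.array([uv[0],uv[1],1.])
    return C+d*(z-C[2])/d[2]
def save(n,f):
    im=optics.snapshot(n); cv2.imwrite('pics/'+f,im[:,:,::-1]); return im
def crop(src,dst,x,y,w,h,s):
    im=cv2.imread('pics/'+src); cv2.imwrite('pics/'+dst,cv2.resize(im[y:y+h,x:x+w],None,fx=s,fy=s,interpolation=cv2.INTER_CUBIC))
E
python3 - <<'E'
from h import *
save('side','s0.png');save('top','t0.png')
for n in('side','top'):
    K,r,t=cal(n);print(n,K[0,0],(-cv2.Rodrigues(r)[0].T@t).ravel())
print(robot.get_obs())
E
```

```text
pics
side 483.29108982974674 [0.09973871 0.81955841 0.83680782]
top 442.90263889693045 [0.36346717 0.03196715 1.17518667]
{'time': 0.1, 'joint_positions': array([-1.22109298e+00,  8.78693236e-02,  1.37207483e+00, -1.81340217e-05,
        1.68362113e+00, -1.03119253e-01]), 'qvel': array([-0.00065492, -0.00167742, -0.00209325,  0.00014949,  0.00210816,
        0.00089301]), 'joint_torque': array([ 2.61542620e-03, -3.41250694e+01, -3.03301907e+01,  7.20329373e-02,
        3.03868472e-02, -8.99103998e-05]), 'tool_pos': array([ 0.24044787, -0.49413669,  0.21844199]), 'ee_rot': array([-3.13962864e+00, -1.85129352e-04,  4.52820399e-01]), 'wrist_force': array([ 0.41550712,  0.23900653, -0.04542225]), 'wrist_torque': array([ 0.0291985 , -0.02320888,  0.00615941]), 'width': 0.09384579460198275}
```

View pics/s0.png

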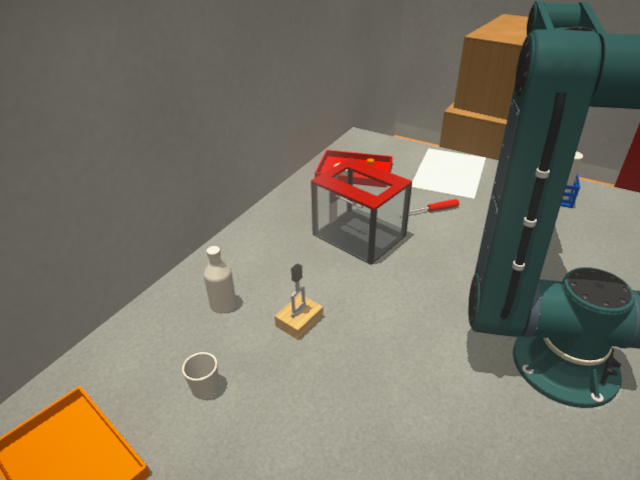

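View pics/t0.png

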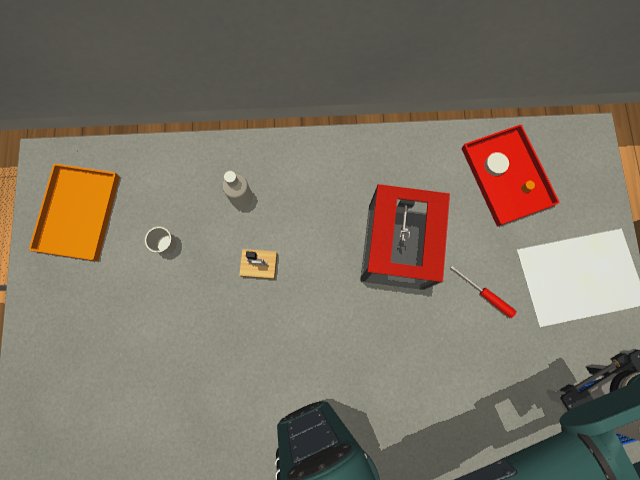

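The side view shows the stand with the mirror at about (298,300) and the cabinet at about (360,210). In the top view the stand is at about (259,263) and the cabinet's red roof at about (410,235), with the rail at the far (upper) end. I'll enlarge these next.

```bash
python3 - <<'E'
from h import *
crop('t0.png','t0a.png',355,175,105,125,5)
crop('t0.png','t0b.png',230,240,60,48,10)
crop('s0.png','s0a.png',300,150,120,115,5)
crop('s0.png','s0b.png',265,255,70,90,6)
E
```

```text
(no output)
```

View pics/t0a.png

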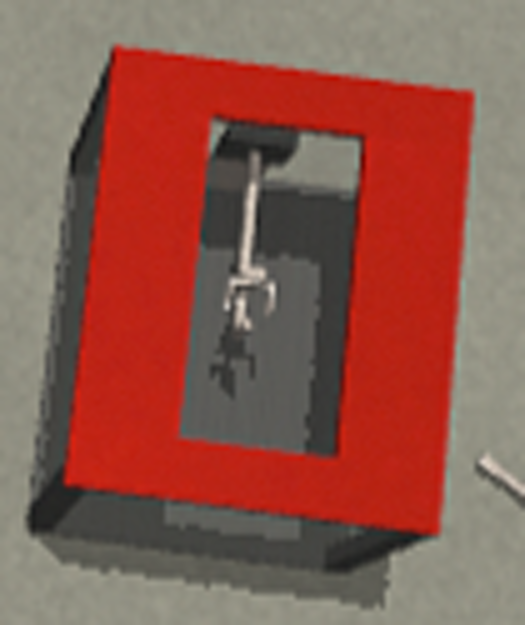

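View pics/t0b.png

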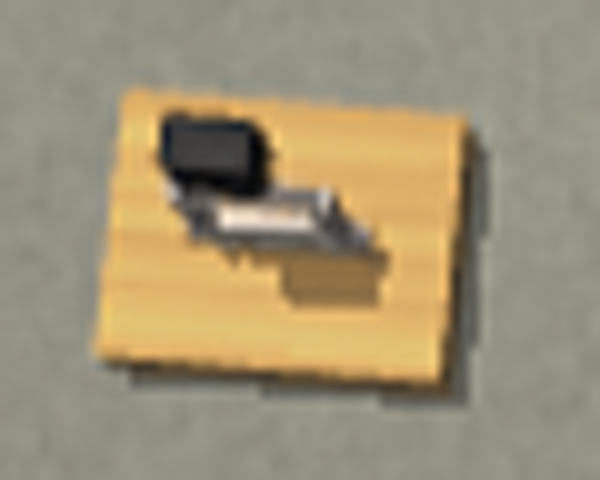

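View pics/s0a.png

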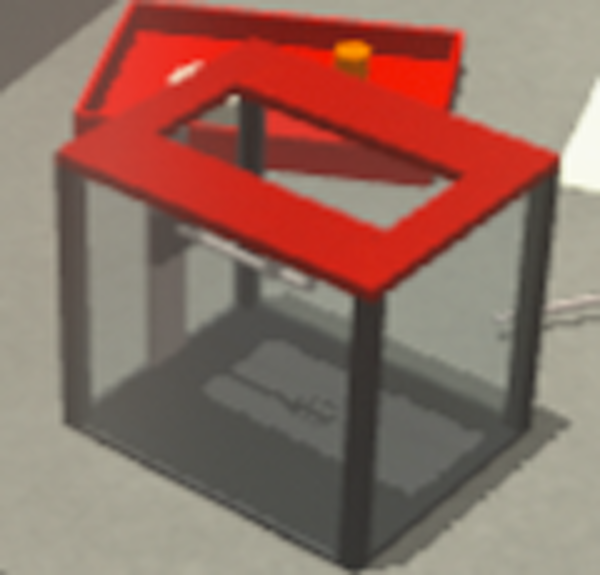

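View pics/s0b.png

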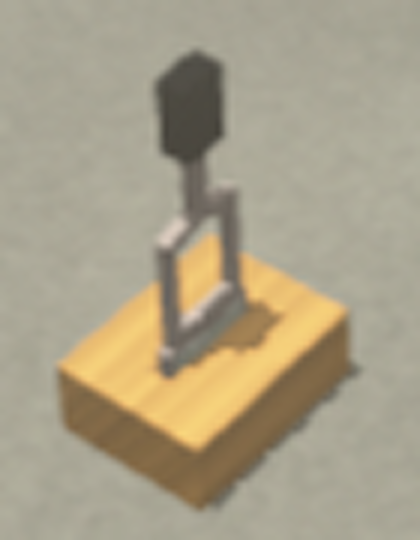

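```bash
cat > fit.py <<'E'
from h import *
from scipy.optimize import least_squares
def cv(p,ox,oy,s): return [ox+(p[0]+.5)/s-.5, oy+(p[1]+.5)/s-.5]
def fit(obs,g,show=True):
    def W(p,P):
        c,s=np.cos(p[2]),np.sin(p[2]);P=np.array(P)
        return np.c_[p[0]+c*P[:,0]-s*P[:,1],p[1]+s*P[:,0]+c*P[:,1],P[:,2]]
    def f(p): return np.concatenate([(proj(n,W(p,[o[0] for o in L]))-np.array([o[1] for o in L])).ravel() for n,L in obs.items()])
    r=least_squares(f,g,loss='soft_l1');
    if show: print(r.x.round(4)); print(f(r.x).reshape(-1,2).round(1).tolist())
    return r.x
if __name__=='__main__':
    a=lambda p:cv(p,355,175,5); b=lambda p:cv(p,300,150,5); c=lambda p:cv(p,230,240,10); d=lambda p:cv(p,265,255,6)
    X,Y,Z=.105,.085,.182; x,y=.077,.036
    T=[((X,Y,Z),a((115,45))),((X,-Y,Z),a((473,92))),((-X,-Y,Z),a((438,534))),((-X,Y,Z),a((66,484))),
     ((x,y,Z),a((212,118))),((x,-y,Z),a((364,136))),((-x,-y,Z),a((338,457))),((-x,y,Z),a((180,437)))]
    S=[((X,-Y,Z),b((250,40))),((-X,-Y,Z),b((558,157))),((-X,Y,Z),b((375,298))),((X,Y,Z),b((58,155))),((-X,Y,0),b((353,570))),((X,Y,0),b((68,422))),((-X,-Y,0),b((528,428)))]
    print('cab');
    for o in ({'top':T,'side':S},{'top':T},{'side':S}): fit(o,[.45,-.15,-.1])
    X,Y,Z=.035,.045,.034
    T=[((X,Y,Z),c((125,90))),((X,-Y,Z),c((468,118))),((-X,-Y,Z),c((443,383))),((-X,Y,Z),c((97,355)))]
    S=[((X,Y,Z),d((58,370))),((-X,Y,Z),d((200,450))),((-X,-Y,Z),d((348,310))),((-X,Y,0),d((203,508))),((-X,-Y,0),d((348,372))),((X,Y,0),d((62,425)))]
    print('stand')
    for o in ({'top':T,'side':S},{'top':T},{'side':S}): fit(o,[.37,.15,-.1])
    print(onz('top',c((207,150)),.168), onz('side',d((192,72)),.168))
E
python3 fit.py
```

```text
cab
[ 0.5838 -0.1924 -0.1815]
[[-0.2, -0.3], [0.3, -0.5], [0.5, -0.4], [-0.2, -0.3], [-0.0, -0.9], [0.3, -0.6], [-0.2, -0.1], [-0.2, -0.2], [0.9, 0.2], [1.5, 0.6], [0.3, -0.5], [-0.1, 0.1], [1.0, 2.1], [-0.6, 1.3], [1.2, 1.3]]
[ 0.5828 -0.1923 -0.1816]
[[-0.2, 0.1], [0.3, -0.1], [0.5, 0.0], [-0.2, 0.1], [-0.1, -0.5], [0.3, -0.2], [-0.2, 0.4], [-0.2, 0.2]]
[ 0.5872 -0.1952 -0.1777]
[[0.1, -0.4], [0.7, -0.3], [-0.2, -1.4], [-0.7, -0.6], [0.5, 1.1], [-1.1, 0.5], [0.4, 0.3]]
stand
[ 0.5526  0.1753 -0.1234]
[[0.4, -0.8], [0.2, -1.0], [0.2, -1.0], [0.2, -0.8], [0.1, -0.1], [0.1, 0.6], [0.4, 0.5], [0.2, 1.3], [0.5, 0.5], [0.4, 1.0]]
[ 0.5503  0.176  -0.1267]
[[0.1, 0.1], [0.0, -0.1], [-0.1, -0.1], [-0.1, 0.0]]
[ 0.5543  0.1741 -0.1185]
[[-0.2, -0.7], [-0.1, -0.1], [-0.0, -0.2], [-0.0, 0.6], [0.1, -0.2], [0.2, 0.5]]
[0.54919619 0.17626195 0.168     ] [0.55274333 0.17445882 0.168     ]
```

Both cameras agree to about 4 mm: the stand is at about (0.552, 0.1755, yaw -0.124) and the cabinet at about (0.584, -0.193, yaw -0.181). The sizes also fit. Next I'll write the motion helper.

```bash
cat > m.py <<'E'
from h import *
import json,sys
from scipy.spatial.transform import Rotation as R
def load():
    try: d=json.load(open('cmd.json'))
    except Exception: d={'p':[.241,-.495,.22],'e':[np.pi,0,.4528]}
    return np.array(d['p']),R.from_euler('xyz',d['e'])
def to(p,yaw):
    p0,r0=load(); rt=R.from_euler('xyz',[np.pi,0,yaw])
    print('shift cm',(100*r0.inv().apply(np.array(p)-p0)).round(2),'rot',(r0.inv()*rt).as_rotvec().round(3))
def did(s,r):
    p0,r0=load(); p=p0+r0.apply(np.array(s)/100); q=r0*R.from_rotvec(r)
    json.dump({'p':p.tolist(),'e':q.as_euler('xyz').tolist()},open('cmd.json','w')); print('cmd',p.round(4),q.as_euler('xyz').round(4))
def st():
    o=robot.get_obs(); print(round(o['time'],2),np.round(o['tool_pos'],4),np.round(o['ee_rot'],4),'F',np.round(o['wrist_force'],2),'M',np.round(o['wrist_torque'],2),'w',round(o['width'],4))
E
python3 -c "
from m import *
to([.552,.1755,.25],1.4468)"
```

```text
shift cm [ 57.3  -46.69  -3.  ] rot [ 0.     0.    -0.994]
```

apply_moves(
  moves=[
    [[0,0,-3],[0,0,0],1],
    [[57.3,-46.7,-3],[0,0,-0.994],1],
    [[57.3,-46.7,-3],[0,0,-0.994],1],
    [[57.3,-46.7,-3],[0,0,-0.994],1],
    [[57.3,-46.7,-3],[0,0,-0.994],1],
    [[57.3,-46.7,-3],[0,0,-0.994],1],
    [[57.3,-46.7,-3],[0,0,-0.994],1],
    [[57.3,-46.7,-3],[0,0,-0.994],1],
    [[57.3,-46.7,-3],[0,0,-0.994],1],
    [[57.3,-46.7,-3],[0,0,-0.994],1],
  ],
)

```text
time: 0.93
tool_pos: [0.3984, -0.1523, 0.2492]
ee_rot: [-3.141, 0.0, 1.45]
wrist_force: [0.9, -0.1, -0.2]
width: 0.0941
```

```bash
cat >> m.py <<'E'
def sync():
    o=robot.get_obs(); json.dump({'p':list(map(float,o['tool_pos'])),'e':list(map(float,o['ee_rot']))},open('cmd.json','w'))
E
python3 -c "
from m import *
st();sync();to([.552,.1755,.25],1.4468)"
```

```text
0.93 [ 0.3984 -0.1523  0.2492] [-3.1415  0.      1.4504] F [ 0.92 -0.06 -0.19] M [ 0.01 -0.09 -0.01] w 0.0941
shift cm [34.39 11.31 -0.08] rot [-0.     0.     0.004]
```

apply_moves(
  moves=[
    [[34.2,11.3,0],[0,0,0],1],
    [[34.2,11.3,0],[0,0,0],1],
    [[34.2,11.3,0],[0,0,0],1],
    [[34.2,11.3,0],[0,0,0],1],
    [[34.2,11.3,0],[0,0,0],1],
    [[34.2,11.3,0],[0,0,0],1],
    [[34.2,11.3,0],[0,0,0],1],
    [[34.2,11.3,0],[0,0,0],1],
    [[34.2,11.3,0],[0,0,0],1],
    [[34.2,11.3,0],[0,0,0],1],
  ],
)

```text
time: 1.77
tool_pos: [0.5534, 0.1757, 0.2472]
ee_rot: [-3.139, -0.001, 1.453]
wrist_force: [-0.8, -0.4, -0.7]
width: 0.0939
```

```bash
python3 -c "
from m import *
st()
save('side','s1.png');save('top','t1.png')
st();sync();to([.552,.1755,.149],1.4468)
print(proj('top',robot.get_obs()['tool_pos']+[0,0,-.014]),proj('side',robot.get_obs()['tool_pos']+[0,0,-.014]))
crop('s1.png','s1a.png',240,190,120,150,4)
"
```

```text
1.77 [0.5534 0.1757 0.2472] [-3.1388e+00 -1.1000e-03  1.4526e+00] F [-0.8  -0.37 -0.69] M [-0.09 -0.06 -0.04] w 0.0939
1.87 [0.5525 0.1717 0.2482] [-3.1394e+00  1.4000e-03  1.4487e+00] F [-0.34 -0.27 -1.13] M [-0.04 -0.1  -0.  ] w 0.0939
shift cm [ 0.39 -0.08  9.92] rot [-0.002  0.001  0.002]
[[247.85403368 247.59666069]] [[296.05897515 241.25177736]]
```

View pics/s1a.png

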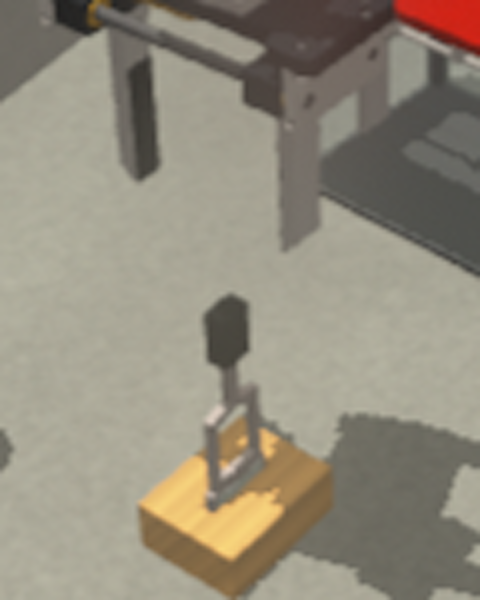

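View pics/t1.png

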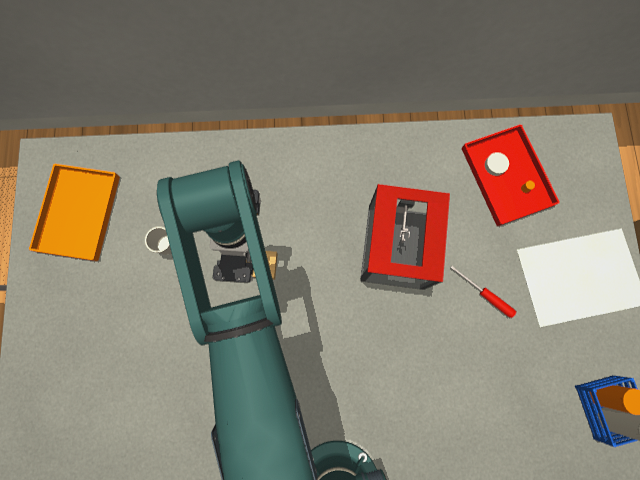

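The open fingers straddle the grip in the side view, with tips at about (275,233) and (315,250), close to the predicted positions. I'll descend now.

apply_moves(
  moves=[
    [[0.3,0,2],[0,0,0],1],
    [[0.3,0,4],[0,0,0],1],
    [[0.3,0,6],[0,0,0],1],
    [[0.3,0,8],[0,0,0],1],
    [[0.3,0,9],[0,0,0],1],
    [[0.3,0,9.9],[0,0,0],1],
    [[0.3,0,9.9],[0,0,0],1],
    [[0.3,0,9.9],[0,0,0],1],
    [[0.3,0,9.9],[0,0,0],1],
    [[0.3,0,9.9],[0,0,0],1],
  ],
)

```text
time: 2.7
tool_pos: [0.554, 0.174, 0.1522]
ee_rot: [3.139, -0.001, 1.447]
wrist_force: [0.1, 0.1, -1.1]
width: 0.0942
```

```bash
python3 -c "
from m import *
save('side','s2.png')
st();sync();to([.552,.1755,.149],1.4468)
crop('s2.png','s2a.png',240,210,120,130,5)
"
```

```text
2.75 [0.5539 0.1741 0.152 ] [ 3.1391e+00 -8.0000e-04  1.4468e+00] F [ 0.78 -0.03  0.25] M [-0.05 -0.06 -0.07] w 0.0944
shift cm [ 0.11 -0.21  0.3 ] rot [ 0.003 -0.001 -0.   ]
```

View pics/s2a.png

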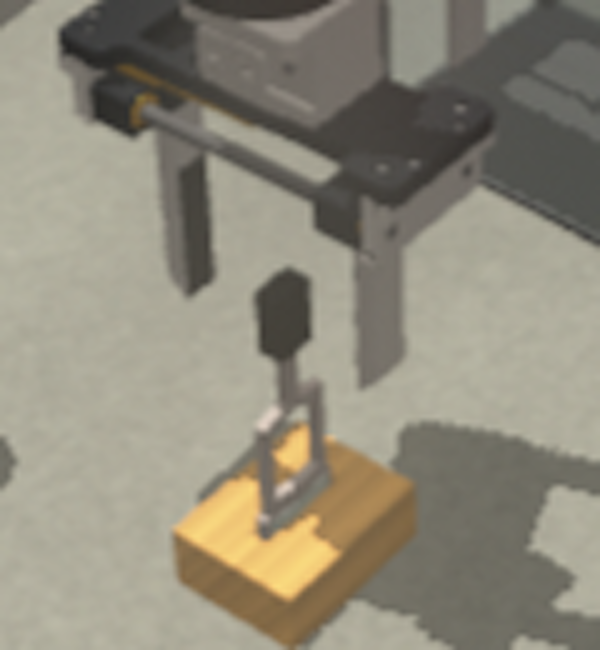

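The grip lies centred between the fingertips: the tip midpoint is at about crop (280,335) and the grip bottom at (283,350). I'll make the small correction and close.

apply_moves(
  moves=[
    [[0.1,-0.2,0.3],[0,0,0],1],
    [[0.1,-0.2,0.3],[0,0,0],1],
    [[0.1,-0.2,0.3],[0,0,0],0.4],
    [[0.1,-0.2,0.3],[0,0,0],0.2],
    [[0.1,-0.2,0.3],[0,0,0],0],
    [[0.1,-0.2,0.3],[0,0,0],0],
    [[0.1,-0.2,0.3],[0,0,0],0],
    [[0.1,-0.2,0.3],[0,0,0],0],
    [[0.1,-0.2,0.3],[0,0,0],0],
    [[0.1,-0.2,0.3],[0,0,0],0],
  ],
)

```text
time: 3.58
tool_pos: [0.5513, 0.1752, 0.1474]
ee_rot: [3.142, 0.0, 1.447]
wrist_force: [-0.6, -0.2, -1.2]
width: 0.044
```

```bash
python3 -c "
from m import *
st()"
```

```text
3.58 [0.5513 0.1752 0.1474] [3.1415e+00 1.0000e-04 1.4468e+00] F [-0.56 -0.2  -1.23] M [ 0.02 -0.09 -0.06] w 0.044
```

Still closing; I'll hold for another call.

apply_moves(
  moves=[
    [[0,0,0],[0,0,0],0],
    [[0,0,0],[0,0,0],0],
    [[0,0,0],[0,0,0],0],
    [[0,0,0],[0,0,0],0],
    [[0,0,0],[0,0,0],0],
    [[0,0,0],[0,0,0],0],
    [[0,0,0],[0,0,0],0],
    [[0,0,0],[0,0,0],0],
    [[0,0,0],[0,0,0],0],
    [[0,0,0],[0,0,0],0],
  ],
)

```text
time: 4.42
tool_pos: [0.5513, 0.1752, 0.1474]
ee_rot: [3.142, 0.0, 1.447]
wrist_force: [-0.2, -0.3, -0.5]
width: 0.0136
```

```bash
python3 -c "
from m import *
st()"
```

```text
4.42 [0.5513 0.1752 0.1474] [3.1416e+00 1.0000e-04 1.4467e+00] F [-0.2  -0.33 -0.53] M [-0.05 -0.06 -0.03] w 0.0136
```

Gripped at 13.6 mm with no side force. Next is a straight lift.

apply_moves(
  moves=[
    [[0,0,-1],[0,0,0],0],
    [[0,0,-2.5],[0,0,0],0],
    [[0,0,-4.5],[0,0,0],0],
    [[0,0,-7],[0,0,0],0],
    [[0,0,-10],[0,0,0],0],
    [[0,0,-13],[0,0,0],0],
    [[0,0,-16],[0,0,0],0],
    [[0,0,-18.5],[0,0,0],0],
    [[0,0,-20],[0,0,0],0],
    [[0,0,-20],[0,0,0],0],
  ],
)

```text
time: 5.25
tool_pos: [0.5521, 0.1755, 0.3529]
ee_rot: [3.133, -0.003, 1.447]
wrist_force: [0.5, -0.3, -0.7]
width: 0.0136
```

```bash
python3 -c "
from m import *
st();save('side','s3.png');st();sync()
y=-.1815;c,s=np.cos(y),np.sin(y)
d=-.027
to([.584+c*d,-.1932+s*d,.35],np.pi/2+y); print([.584+c*d,-.1932+s*d])
crop('s3.png','s3a.png',220,130,160,180,4)
"
```

```text
5.25 [0.5521 0.1755 0.3529] [ 3.1335e+00 -2.8000e-03  1.4470e+00] F [ 0.48 -0.29 -0.68] M [-0.07 -0.06 -0.04] w 0.0136
5.3 [0.5517 0.1754 0.3501] [ 3.1372e+00 -1.5000e-03  1.4469e+00] F [ 0.18  0.21 -1.13] M [-0.1  -0.04  0.  ] w 0.0138
shift cm [-3.602e+01  5.060e+00 -2.000e-02] rot [ 0.004 -0.002  0.058]
[np.float64(0.557443500873972), np.float64(-0.18832636130090924)]
```

View pics/s3a.png

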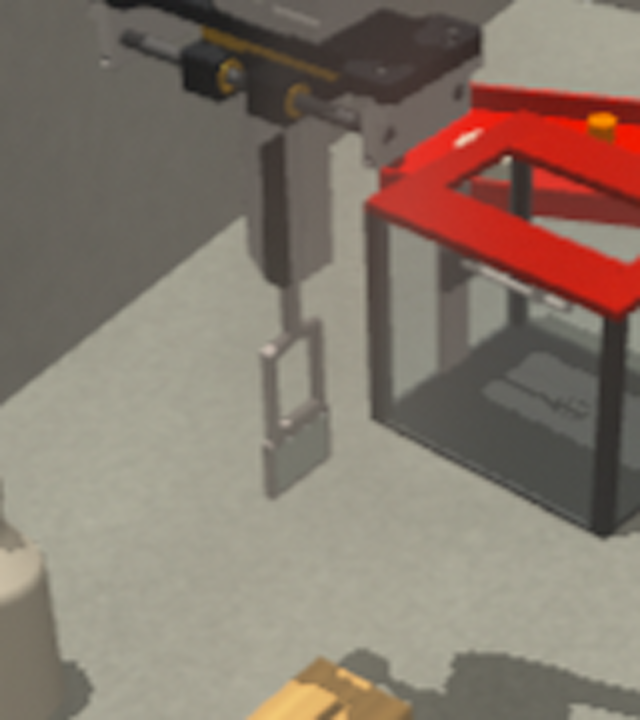

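The mirror hangs upright in the fingers, free of the stand. I'll carry it across to above thread_start.

apply_moves(
  moves=[
    [[-2,0.3,0],[0,0,0.005],0],
    [[-6,0.9,0],[0,0,0.01],0],
    [[-10,1.4,0],[0,0,0.016],0],
    [[-14,2,0],[0,0,0.022],0],
    [[-18,2.5,0],[0,0,0.03],0],
    [[-22,3.1,0],[0,0,0.036],0],
    [[-26,3.7,0],[0,0,0.042],0],
    [[-30,4.2,0],[0,0,0.05],0],
    [[-34,4.8,0],[0,0,0.055],0],
    [[-36,5.1,0],[0,0,0.058],0],
  ],
)

```text
time: 6.13
tool_pos: [0.5561, -0.1926, 0.3442]
ee_rot: [-3.136, 0.001, 1.384]
wrist_force: [-0.0, 0.5, -1.7]
width: 0.0136
```

apply_moves(
  moves=[
    [[0,0,0],[0,0,0],0],
    [[0,0,0],[0,0,0],0],
    [[0,0,0],[0,0,0],0],
    [[0,0,0],[0,0,0],0],
    [[0,0,0],[0,0,0],0],
    [[0,0,0],[0,0,0],0],
    [[0,0,0],[0,0,0],0],
    [[0,0,0],[0,0,0],0],
    [[0,0,0],[0,0,0],0],
    [[0,0,0],[0,0,0],0],
  ],
)

```text
time: 6.97
tool_pos: [0.5574, -0.1881, 0.3476]
ee_rot: [3.141, 0.0, 1.389]
wrist_force: [-0.5, 0.1, -1.8]
width: 0.0139
```

```bash
python3 -c "
from m import *
st();save('side','s4.png');save('top','t4.png');st();sync()
to([.5574,-.1883,.35],np.pi/2-.1815)
crop('s4.png','s4a.png',270,60,170,200,4)
crop('t4.png','t4a.png',340,165,130,140,4)
"
```

```text
6.97 [ 0.5574 -0.1881  0.3476] [3.1414e+00 1.0000e-04 1.3891e+00] F [-0.47  0.13 -1.82] M [-0.01 -0.1  -0.04] w 0.0139
7.07 [ 0.5574 -0.1883  0.3475] [3.1416e+00 1.0000e-04 1.3888e+00] F [ 0.19 -0.59 -2.  ] M [-0.07 -0.12  0.04] w 0.0139
shift cm [-0.    0.   -0.25] rot [ 0.  0. -0.]
```

View pics/s4a.png

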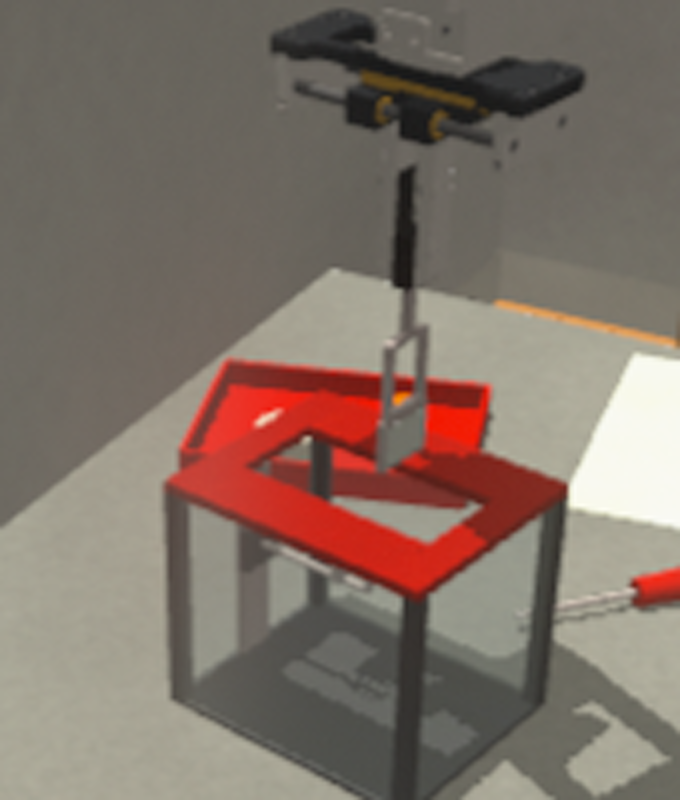

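View pics/t4a.png

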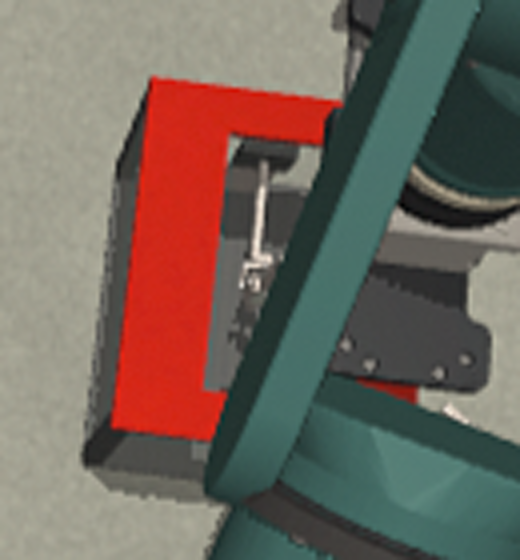

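```bash
python3 -c "
from m import *
from fit import cv
pts=[onz('side',cv(p,270,60,4),.210) for p in ((379,470),(425,446))]
for cab in ([.5872,-.1952,-.1777],[.5838,-.1924,-.1815]):
  c,s=np.cos(cab[2]),np.sin(cab[2])
  for p in pts:
    d=p[:2]-cab[:2]; print((c*d[0]+s*d[1]).round(4),(-s*d[0]+c*d[1]).round(4))
crop('s4.png','s4b.png',355,130,35,60,10)
"
```

```text
-0.0248 0.0203
-0.0292 -0.0243
-0.0211 0.0181
-0.0253 -0.0266
```

View pics/s4b.png

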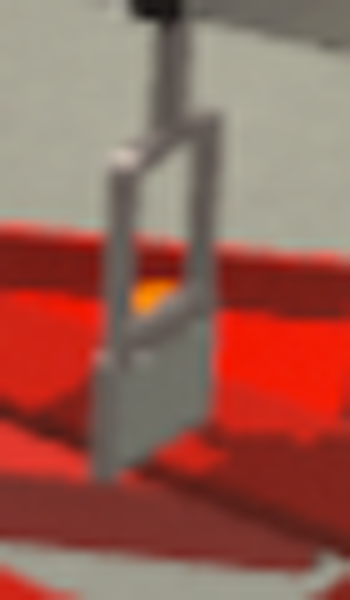

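In cabinet axes the mirror sits at about (-27, -2) mm, as intended, with 13 mm or more clear of the hatch on each side. I'll nudge it 1 mm in +y and descend halfway.

apply_moves(
  moves=[
    [[0.1,0,0.5],[0,0,0],0],
    [[0.1,0,1.5],[0,0,0],0],
    [[0.1,0,2.5],[0,0,0],0],
    [[0.1,0,3.5],[0,0,0],0],
    [[0.1,0,4.5],[0,0,0],0],
    [[0.1,0,5.5],[0,0,0],0],
    [[0.1,0,6.5],[0,0,0],0],
    [[0.1,0,7.5],[0,0,0],0],
    [[0.1,0,8],[0,0,0],0],
    [[0.1,0,8],[0,0,0],0],
  ],
)

```text
time: 7.9
tool_pos: [0.5569, -0.1871, 0.2654]
ee_rot: [-3.138, -0.001, 1.389]
wrist_force: [0.4, -0.4, -2.2]
width: 0.0139
```

```bash
python3 -c "
from m import *
save('side','s5.png');st()
crop('s5.png','s5a.png',300,120,120,130,5)
"
```

```text
7.95 [ 0.5573 -0.1872  0.2666] [-3.1401e+00 -2.0000e-04  1.3887e+00] F [ 0.32 -0.31 -1.75] M [-0.02 -0.04 -0.02] w 0.0139
```

View pics/s5a.png

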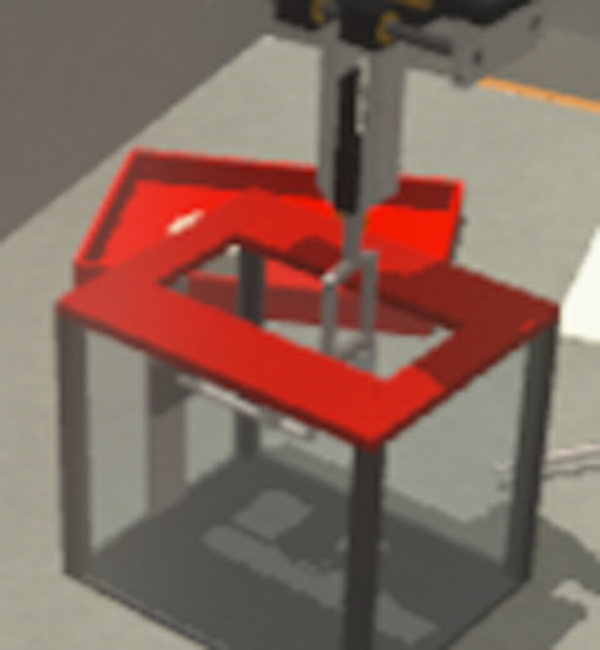

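The eye is descending freely through the hatch opening. I'll continue to thread height.

apply_moves(
  moves=[
    [[0,0,0.5],[0,0,0],0],
    [[0,0,1.5],[0,0,0],0],
    [[0,0,2.5],[0,0,0],0],
    [[0,0,3.5],[0,0,0],0],
    [[0,0,4.5],[0,0,0],0],
    [[0,0,5.5],[0,0,0],0],
    [[0,0,6.5],[0,0,0],0],
    [[0,0,7.3],[0,0,0],0],
    [[0,0,7.9],[0,0,0],0],
    [[0,0,8.1],[0,0,0],0],
  ],
)

```text
time: 8.78
tool_pos: [0.557, -0.1871, 0.1848]
ee_rot: [-3.139, -0.0, 1.389]
wrist_force: [-0.2, 0.1, -2.8]
width: 0.0142
```

apply_moves(
  moves=[
    [[0,0,0],[0,0,0],0],
    [[0,0,0],[0,0,0],0],
    [[0,0,0],[0,0,0],0],
    [[0,0,0],[0,0,0],0],
    [[0,0,0],[0,0,0],0],
    [[0,0,0],[0,0,0],0],
    [[0,0,0],[0,0,0],0],
    [[0,0,0],[0,0,0],0],
    [[0,0,0],[0,0,0],0],
    [[0,0,0],[0,0,0],0],
  ],
)

```text
time: 9.62
tool_pos: [0.5576, -0.1873, 0.1865]
ee_rot: [-3.142, 0.0, 1.389]
wrist_force: [0.5, -0.1, -1.9]
width: 0.0139
```

```bash
python3 -c "
from m import *
st();save('side','s6.png');st();save('top','t6.png')
crop('s6.png','s6a.png',300,120,120,130,5)
crop('t6.png','t6a.png',355,175,105,125,5)
"
```

```text
9.62 [ 0.5576 -0.1873  0.1865] [-3.1416e+00  1.0000e-04  1.3888e+00] F [ 0.51 -0.15 -1.86] M [-0.03 -0.02  0.01] w 0.0139
9.67 [ 0.5576 -0.1873  0.1865] [-3.1416e+00  1.0000e-04  1.3888e+00] F [ 0.15  0.29 -1.19] M [ 0.01 -0.07 -0.02] w 0.014
```

View pics/s6a.png

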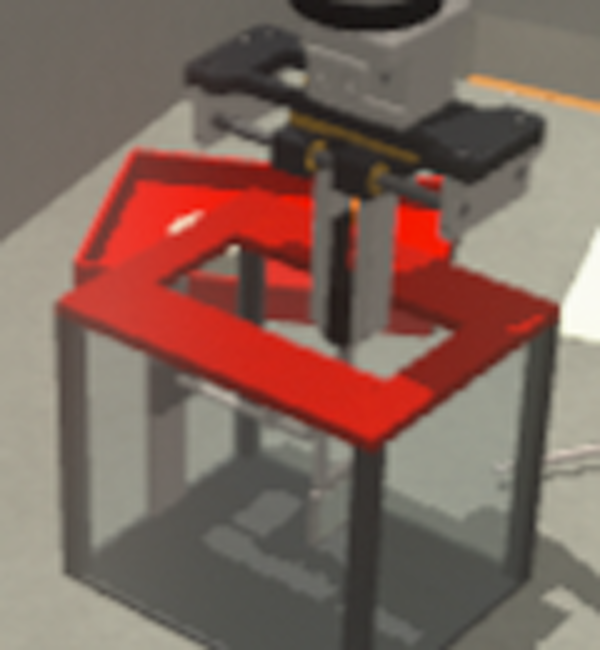

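View pics/t6a.png

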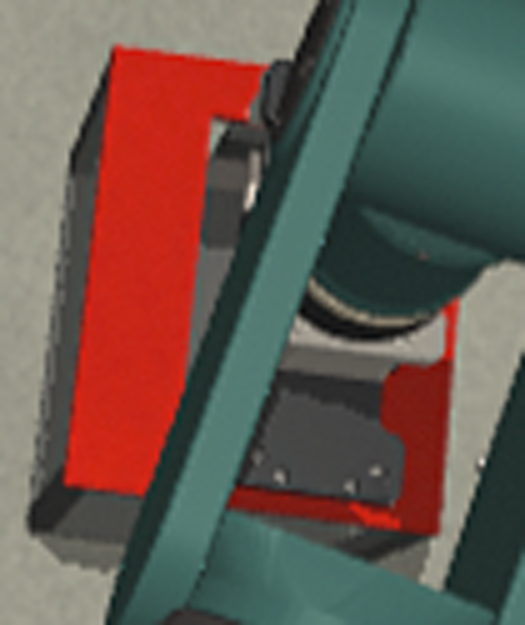

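The fingers are inside the hatch with room around them, and the eye is at thread height short of the hook tip. Next is the level threading move.

apply_moves(
  moves=[
    [[0,0.3,0],[0,0,0],0],
    [[0,0.7,0],[0,0,0],0],
    [[0,1.1,0],[0,0,0],0],
    [[0,1.5,0],[0,0,0],0],
    [[0,1.9,0],[0,0,0],0],
    [[0,2.3,0],[0,0,0],0],
    [[0,2.7,0],[0,0,0],0],
    [[0,3.0,0],[0,0,0],0],
    [[0,3.2,0],[0,0,0],0],
    [[0,3.2,0],[0,0,0],0],
  ],
)

```text
time: 10.55
tool_pos: [0.5894, -0.1932, 0.1863]
ee_rot: [-3.141, 0.0, 1.389]
wrist_force: [-0.7, 1.4, -0.5]
width: 0.014
```

```bash
python3 -c "
from m import *
st();save('side','s7.png');st();save('top','t7.png');st()
crop('s7.png','s7a.png',325,180,60,60,10)
crop('t7.png','t7a.png',355,175,105,125,5)
"
```

```text
10.55 [ 0.5894 -0.1932  0.1863] [-3.1415  0.      1.3889] F [-0.75  1.41 -0.49] M [-0.04 -0.05 -0.01] w 0.014
10.6 [ 0.5892 -0.1931  0.1863] [-3.1413  0.      1.3889] F [-0.99 -0.07 -1.12] M [-0.02 -0.1  -0.01] w 0.0137
10.65 [ 0.589  -0.1931  0.1864] [-3.1413  0.      1.3889] F [ 0.59 -0.12 -0.98] M [ 0.04 -0.04  0.01] w 0.0137
```

View pics/s7a.png

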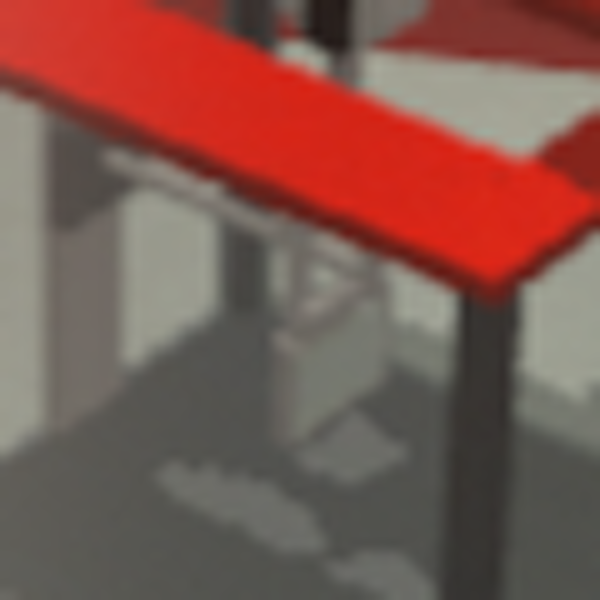

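View pics/t7a.png

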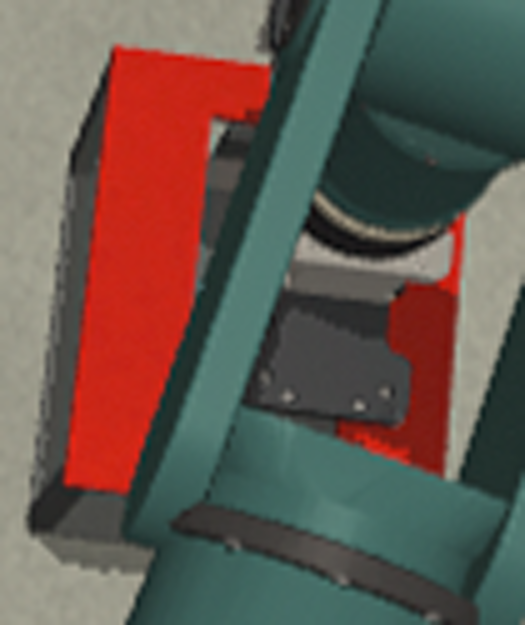

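The hook tip shows inside the window at about crop (350,250), with no contact force. I'll press down 20 mm first, which is above the highest possible seat.

apply_moves(
  moves=[
    [[0,0,0.2],[0,0,0],0],
    [[0,0,0.4],[0,0,0],0],
    [[0,0,0.6],[0,0,0],0],
    [[0,0,0.8],[0,0,0],0],
    [[0,0,1.0],[0,0,0],0],
    [[0,0,1.2],[0,0,0],0],
    [[0,0,1.4],[0,0,0],0],
    [[0,0,1.6],[0,0,0],0],
    [[0,0,1.8],[0,0,0],0],
    [[0,0,2.0],[0,0,0],0],
  ],
)

```text
time: 11.48
tool_pos: [0.5891, -0.1933, 0.1672]
ee_rot: [3.141, 0.001, 1.389]
wrist_force: [-1.6, 0.8, 2.8]
width: 0.014
```

```bash
python3 -c "
from m import *
st()"
```

```text
11.48 [ 0.5891 -0.1933  0.1672] [3.1407e+00 5.0000e-04 1.3888e+00] F [-1.63  0.8   2.84] M [-0.03  0.36 -0.  ] w 0.014
```

The gate is pushing back with about 4 N. I'll continue slowly.

apply_moves(
  moves=[
    [[0,0,0.05],[0,0,0],0],
    [[0,0,0.1],[0,0,0],0],
    [[0,0,0.15],[0,0,0],0],
    [[0,0,0.2],[0,0,0],0],
    [[0,0,0.25],[0,0,0],0],
    [[0,0,0.3],[0,0,0],0],
    [[0,0,0.35],[0,0,0],0],
    [[0,0,0.4],[0,0,0],0],
    [[0,0,0.45],[0,0,0],0],
    [[0,0,0.5],[0,0,0],0],
  ],
)

```text
time: 12.32
tool_pos: [0.5886, -0.1929, 0.1608]
ee_rot: [-3.14, -0.0, 1.389]
wrist_force: [-3.5, 0.5, 0.3]
width: 0.0138
```

```bash
python3 -c "
from m import *
st()"
```

```text
12.32 [ 0.5886 -0.1929  0.1608] [-3.1401e+00 -4.0000e-04  1.3889e+00] F [-3.47  0.53  0.3 ] M [ 0.15  0.59 -0.01] w 0.0138
```

apply_moves(
  moves=[
    [[0,0,0.03],[0,0,0],0],
    [[0,0,0.06],[0,0,0],0],
    [[0,0,0.09],[0,0,0],0],
    [[0,0,0.12],[0,0,0],0],
    [[0,0,0.15],[0,0,0],0],
    [[0,0,0.17],[0,0,0],0],
    [[0,0,0.2],[0,0,0],0],
    [[0,0,0.2],[0,0,0],0],
    [[0,0,0.2],[0,0,0],0],
    [[0,0,0.2],[0,0,0],0],
  ],
)

```text
time: 13.15
tool_pos: [0.589, -0.1931, 0.1594]
ee_rot: [-3.141, 0.0, 1.389]
wrist_force: [-2.1, 0.4, -0.0]
width: 0.014
```

```bash
python3 -c "
from m import *
st()"
```

```text
13.15 [ 0.589  -0.1931  0.1594] [-3.1415e+00  1.0000e-04  1.3887e+00] F [-2.12  0.36 -0.01] M [0.12 0.64 0.01] w 0.014
```

apply_moves(
  moves=[
    [[0,0,0.03],[0,0,0],0],
    [[0,0,0.06],[0,0,0],0],
    [[0,0,0.09],[0,0,0],0],
    [[0,0,0.12],[0,0,0],0],
    [[0,0,0.15],[0,0,0],0],
    [[0,0,0.17],[0,0,0],0],
    [[0,0,0.2],[0,0,0],0],
    [[0,0,0.2],[0,0,0],0],
    [[0,0,0.2],[0,0,0],0],
    [[0,0,0.2],[0,0,0],0],
  ],
)

```text
time: 13.98
tool_pos: [0.5889, -0.1932, 0.1573]
ee_rot: [-3.141, 0.0, 1.389]
wrist_force: [-2.9, 0.6, -0.5]
width: 0.0137
```

```bash
python3 -c "
from m import *
st()"
```

```text
13.98 [ 0.5889 -0.1932  0.1573] [-3.1413e+00  1.0000e-04  1.3887e+00] F [-2.91  0.64 -0.53] M [ 0.1   0.62 -0.01] w 0.0137
```

apply_moves(
  moves=[
    [[0,0,0.03],[0,0,0],0],
    [[0,0,0.06],[0,0,0],0],
    [[0,0,0.09],[0,0,0],0],
    [[0,0,0.12],[0,0,0],0],
    [[0,0,0.15],[0,0,0],0],
    [[0,0,0.17],[0,0,0],0],
    [[0,0,0.2],[0,0,0],0],
    [[0,0,0.2],[0,0,0],0],
    [[0,0,0.2],[0,0,0],0],
    [[0,0,0.2],[0,0,0],0],
  ],
)

```text
time: 14.82
tool_pos: [0.5893, -0.1931, 0.1555]
ee_rot: [3.141, 0.0, 1.389]
wrist_force: [-0.1, -0.2, -2.5]
width: 0.0137
```

```bash
python3 -c "
from m import *
st()"
```

```text
14.82 [ 0.5893 -0.1931  0.1555] [3.1410e+00 1.0000e-04 1.3889e+00] F [-0.11 -0.24 -2.48] M [-0.03 -0.08  0.01] w 0.0137
```

The side force and moment have vanished, so the gate has sprung shut past the bar. I'll go on to the seat.

apply_moves(
  moves=[
    [[0,0,0.03],[0,0,0],0],
    [[0,0,0.06],[0,0,0],0],
    [[0,0,0.09],[0,0,0],0],
    [[0,0,0.12],[0,0,0],0],
    [[0,0,0.15],[0,0,0],0],
    [[0,0,0.17],[0,0,0],0],
    [[0,0,0.2],[0,0,0],0],
    [[0,0,0.2],[0,0,0],0],
    [[0,0,0.2],[0,0,0],0],
    [[0,0,0.2],[0,0,0],0],
  ],
)

```text
time: 15.65
tool_pos: [0.589, -0.1932, 0.1535]
ee_rot: [3.142, 0.0, 1.389]
wrist_force: [-0.6, -0.3, -1.8]
width: 0.0138
```

```bash
python3 -c "
from m import *
st()"
```

```text
15.65 [ 0.589  -0.1932  0.1535] [3.1416e+00 1.0000e-04 1.3887e+00] F [-0.59 -0.29 -1.8 ] M [-0.01 -0.1   0.02] w 0.0138
```

apply_moves(
  moves=[
    [[0,0,0.02],[0,0,0],0],
    [[0,0,0.04],[0,0,0],0],
    [[0,0,0.06],[0,0,0],0],
    [[0,0,0.08],[0,0,0],0],
    [[0,0,0.1],[0,0,0],0],
    [[0,0,0.12],[0,0,0],0],
    [[0,0,0.14],[0,0,0],0],
    [[0,0,0.15],[0,0,0],0],
    [[0,0,0.15],[0,0,0],0],
    [[0,0,0.15],[0,0,0],0],
  ],
)

```text
time: 16.48
tool_pos: [0.5892, -0.1932, 0.1531]
ee_rot: [3.141, 0.0, 1.389]
wrist_force: [-1.4, 1.2, 4.3]
width: 0.0135
```

```bash
python3 -c "
from m import *
st()"
```

```text
16.48 [ 0.5892 -0.1932  0.1531] [3.1406e+00 3.0000e-04 1.3888e+00] F [-1.4   1.16  4.27] M [0.14 0.39 0.02] w 0.0135
```

Seat felt at TCP z = 0.153, with about 6 N net load and roughly 5.5 N/mm stiffness. I'll add 0.8 mm to reach about 10.5 N and hold.

apply_moves(
  moves=[
    [[0,0,0.02],[0,0,0],0],
    [[0,0,0.04],[0,0,0],0],
    [[0,0,0.06],[0,0,0],0],
    [[0,0,0.08],[0,0,0],0],
    [[0,0,0.08],[0,0,0],0],
    [[0,0,0.08],[0,0,0],0],
    [[0,0,0.08],[0,0,0],0],
    [[0,0,0.08],[0,0,0],0],
    [[0,0,0.08],[0,0,0],0],
    [[0,0,0.08],[0,0,0],0],
  ],
)

```text
time: 17.32
tool_pos: [0.5892, -0.1932, 0.153]
ee_rot: [3.14, 0.0, 1.389]
wrist_force: [-3.0, 1.9, 7.3]
width: 0.0144
```

```bash
python3 -c "
from m import *
st()"
```

```text
17.32 [ 0.5892 -0.1932  0.153 ] [3.1401e+00 4.0000e-04 1.3888e+00] F [-3.03  1.87  7.3 ] M [ 0.3   0.59 -0.01] w 0.0144
```

apply_moves(
  moves=[
    [[0,0,0.02],[0,0,0],0],
    [[0,0,0.02],[0,0,0],0],
    [[0,0,0.02],[0,0,0],0],
    [[0,0,0.02],[0,0,0],0],
    [[0,0,0.02],[0,0,0],0],
    [[0,0,0.02],[0,0,0],0],
    [[0,0,0.02],[0,0,0],0],
    [[0,0,0.02],[0,0,0],0],
    [[0,0,0.02],[0,0,0],0],
    [[0,0,0.02],[0,0,0],0],
  ],
)

```text
time: 18.15
tool_pos: [0.5892, -0.1932, 0.153]
ee_rot: [3.14, 0.0, 1.389]
wrist_force: [-2.8, 0.9, 7.8]
width: 0.0136
```

```bash
python3 -c "
from m import *
st();save('side','s8.png');crop('s8.png','s8a.png',325,180,60,60,10);st()"
```

```text
18.15 [ 0.5892 -0.1932  0.153 ] [3.1400e+00 5.0000e-04 1.3888e+00] F [-2.83  0.9   7.82] M [ 0.25  0.65 -0.  ] w 0.0136
18.2 [ 0.5892 -0.1932  0.153 ] [3.1400e+00 5.0000e-04 1.3888e+00] F [-2.84  1.32  8.25] M [ 0.26  0.62 -0.03] w 0.0138
```

View pics/s8a.png

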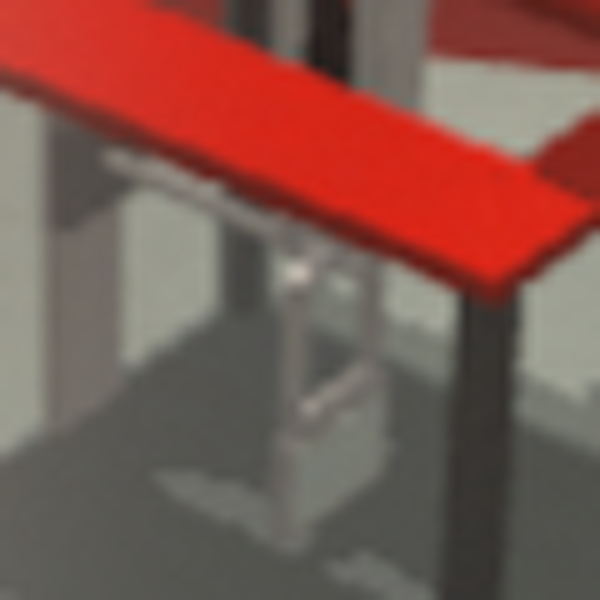

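The eye's bar sits on the hook with the window hanging below it, at about crop (300,270), and the net load is about 10 N. I'll unload to near zero, then open.

apply_moves(
  moves=[
    [[0,0,-0.05],[0,0,0],0],
    [[0,0,-0.1],[0,0,0],0],
    [[0,0,-0.14],[0,0,0],0],
    [[0,0,-0.16],[0,0,0],0],
    [[0,0,-0.16],[0,0,0],0],
    [[0,0,-0.16],[0,0,0],0],
    [[0,0,-0.16],[0,0,0],0],
    [[0,0,-0.16],[0,0,0],0],
    [[0,0,-0.16],[0,0,0],0],
    [[0,0,-0.16],[0,0,0],0],
  ],
)

```text
time: 19.03
tool_pos: [0.5892, -0.1931, 0.1531]
ee_rot: [3.141, 0.0, 1.389]
wrist_force: [-1.5, 0.7, 4.9]
width: 0.014
```

```bash
python3 -c "
from m import *
st()"
```

```text
19.03 [ 0.5892 -0.1931  0.1531] [3.1410e+00 2.0000e-04 1.3888e+00] F [-1.46  0.67  4.93] M [ 0.17  0.45 -0.02] w 0.014
```

apply_moves(
  moves=[
    [[0,0,-0.03],[0,0,0],0],
    [[0,0,-0.06],[0,0,0],0],
    [[0,0,-0.09],[0,0,0],0],
    [[0,0,-0.12],[0,0,0],0],
    [[0,0,-0.12],[0,0,0],0],
    [[0,0,-0.12],[0,0,0],0],
    [[0,0,-0.12],[0,0,0],0],
    [[0,0,-0.12],[0,0,0],0],
    [[0,0,-0.12],[0,0,0],0],
    [[0,0,-0.12],[0,0,0],0],
  ],
)

```text
time: 19.87
tool_pos: [0.589, -0.1932, 0.1534]
ee_rot: [-3.141, 0.0, 1.389]
wrist_force: [0.6, -1.3, -0.4]
width: 0.0135
```

```bash
python3 -c "
from m import *
st()"
```

```text
19.87 [ 0.589  -0.1932  0.1534] [-3.1413  0.      1.3888] F [ 0.64 -1.3  -0.42] M [-0.02 -0.17  0.02] w 0.0135
```

Nearly unloaded, so I'll open gently.

apply_moves(
  moves=[
    [[0,0,0],[0,0,0],0.18],
    [[0,0,0],[0,0,0],0.22],
    [[0,0,0],[0,0,0],0.28],
    [[0,0,0],[0,0,0],0.35],
    [[0,0,0],[0,0,0],0.45],
    [[0,0,0],[0,0,0],0.5],
    [[0,0,0],[0,0,0],0.5],
    [[0,0,0],[0,0,0],0.5],
    [[0,0,0],[0,0,0],0.5],
    [[0,0,0],[0,0,0],0.5],
  ],
)

```text
time: 20.7
tool_pos: [0.589, -0.1931, 0.1538]
ee_rot: [3.142, 0.0, 1.389]
wrist_force: [-0.7, -0.7, 0.7]
width: 0.0472
```

```bash
python3 -c "
from m import *
st();save('side','s9.png');crop('s9.png','s9a.png',310,140,80,100,6);st()"
```

```text
20.7 [ 0.589  -0.1931  0.1538] [3.1415e+00 1.0000e-04 1.3888e+00] F [-0.74 -0.66  0.66] M [-0.02 -0.04 -0.01] w 0.0472
20.75 [ 0.589  -0.1931  0.1538] [3.1415e+00 1.0000e-04 1.3888e+00] F [-0.43 -0.22  0.19] M [-0.04 -0.03  0.03] w 0.0468
```

View pics/s9a.png

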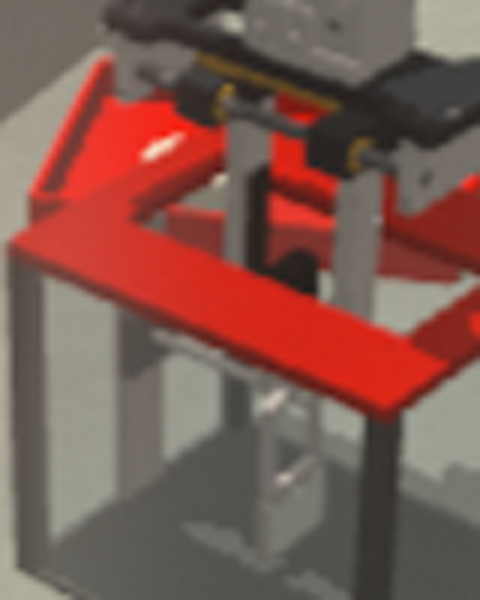

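The fingers are open, the grip (crop (293,270)) stands free between them, and the mirror still hangs. I'll withdraw straight up.

apply_moves(
  moves=[
    [[0,0,-0.5],[0,0,0],0.5],
    [[0,0,-1.2],[0,0,0],0.5],
    [[0,0,-2],[0,0,0],0.5],
    [[0,0,-3],[0,0,0],0.5],
    [[0,0,-4.5],[0,0,0],0.5],
    [[0,0,-6.5],[0,0,0],0.5],
    [[0,0,-9],[0,0,0],0.5],
    [[0,0,-12],[0,0,0],0.5],
    [[0,0,-14.5],[0,0,0],0.5],
    [[0,0,-16],[0,0,0],0.5],
  ],
)

```text
time: 21.58
tool_pos: [0.5896, -0.1933, 0.3193]
ee_rot: [3.135, 0.002, 1.389]
wrist_force: [0.1, -0.1, 1.4]
width: 0.0471
```

apply_moves(
  moves=[
    [[-3,-3,0],[0,0,0],0.5],
    [[-6,-6,0],[0,0,0],0.5],
    [[-9,-9,0],[0,0,0],0.5],
    [[-12,-12,0],[0,0,0],0.5],
    [[-14,-14,0],[0,0,0],0.5],
    [[-16,-15,0],[0,0,0],0.5],
    [[-16,-15,0],[0,0,0],0.5],
    [[-16,-15,0],[0,0,0],0.5],
    [[-16,-15,0],[0,0,0],0.5],
    [[-16,-15,0],[0,0,0],0.5],
  ],
)

```text
time: 22.42
tool_pos: [0.4135, -0.3226, 0.3142]
ee_rot: [3.141, -0.0, 1.39]
wrist_force: [-0.5, -0.2, -0.7]
width: 0.0471
```

```bash
python3 -c "
from m import *
st();save('side','s10.png');save('top','t10.png');crop('s10.png','s10a.png',310,140,80,100,6);crop('t10.png','t10a.png',355,175,105,125,5);st()"
```

```text
22.42 [ 0.4135 -0.3226  0.3142] [ 3.1409e+00 -1.0000e-04  1.3905e+00] F [-0.46 -0.23 -0.68] M [ 0.01 -0.05  0.03] w 0.0471
22.52 [ 0.4134 -0.3225  0.3138] [ 3.1415e+00 -2.0000e-04  1.3909e+00] F [ 0.16 -0.07  0.26] M [-0.02  0.02 -0.02] w 0.0472
```

View pics/s10a.png

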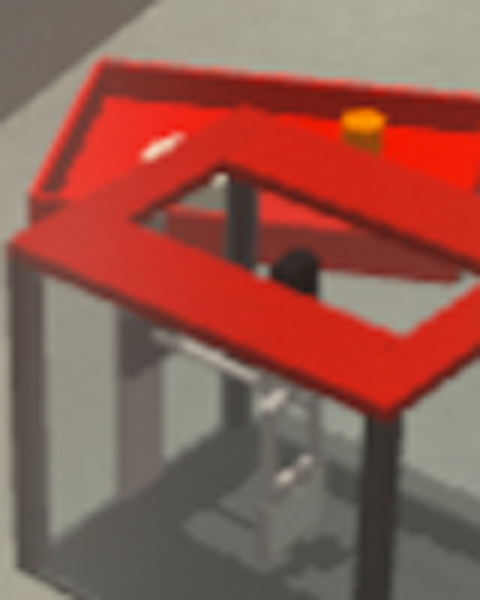

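View pics/t10a.png

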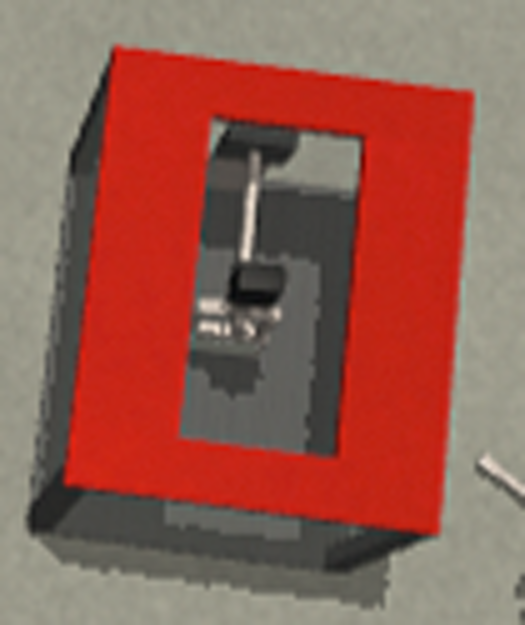

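The mirror hangs upright on the hook, with the grip at top-view crop (258,284), and the arm is clear. I'll check its tilt and rest before handing in.

```bash
python3 -c "
from m import *
from fit import cv
cab=np.array([.5828,-.1923]);y=-.1816;c,s=np.cos(y),np.sin(y)
def rel(p): d=p[:2]-cab; return (c*d[0]+s*d[1]-.005).round(4),(-s*d[0]+c*d[1]).round(4)
print('grip top rel seat (top cam)',rel(onz('top',cv((260,284),355,175,5),.1735)))
a=cv2.imread('pics/s10.png').astype(int); b=optics.snapshot('side')[:,:,::-1].astype(int)
print('change',np.abs(a-b)[150:250,300:420].max())
d=cv2.imread('pics/t0.png').astype(int);e=cv2.imread('pics/t10.png').astype(int)
for n,(x,yy,w,h) in {'bottle':(215,165,45,50),'beaker':(140,222,45,40),'screw':(445,260,75,60)}.items(): print(n,np.abs(d-e)[yy:yy+h,x:x+w].mean().round(2))
st();job.close_job()"
```

```text
grip top rel seat (top cam) (np.float64(-0.0035), np.float64(0.0047))
change 6
bottle 6.91
beaker 6.75
screw 32.07
22.57 [ 0.4134 -0.3225  0.3138] [ 3.1416e+00 -1.0000e-04  1.3907e+00] F [-0.5   0.02  0.53] M [-0.04 -0.05  0.01] w 0.0472
the job is handed in; nothing more can be done
```

View pics/t10.png

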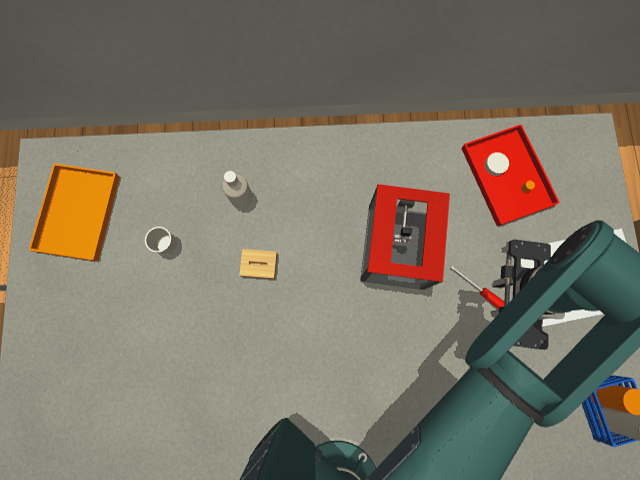

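I took the mirror from its stand, brought it down through the hatch, threaded it onto the hook and pressed it home. I then let go, withdrew, and handed the job in at 22.6 s. No verdict was reported, so success is judged only from my own checks.

- **Gate:** it pushed back with about 4 N on the way down. The sideways force then vanished at an eye height of about 0.104 m, which I took as the gate springing shut. I did not see the gate itself clearly in any picture.
- **Seat:** I felt it about 2 mm below nominal. I pressed with about 9–10 N net for over a second. The most I measured was about 10 N, and readings came only at the end of each call or script, so brief peaks would not show.
- **Hanging:** the last pictures show the mirror upright and at rest on the hook. The top view puts the grip's top about 4 mm along and 5 mm sideways of the nominal seat. That includes any lean and 1–2 mm of camera error, so the sideways value is not far inside the 6 mm limit for the eye.
- **Hatch frame:** I saw no sign of contact in the pictures or the forces.
- **Other objects:** the bottle and beaker are where they were. My automatic picture check disagreed for the screwdriver. The last top view shows the arm and its shadow covering the handle, while the blade tip is still at pixel (452,267), so it has not moved.

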